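# Stow the telescoping flask rest

## Robot

A 6-joint arm with a two-finger parallel gripper is mounted at the origin on the work surface. World frame = base frame: x ahead of the robot, y to its left, z up, the work surface at z = 0. Lengths are in m, angles in rad, forces in N, time in s.
With the tool pointing down it reaches from about 0.325 to 0.775 m from the base axis. Payload 5.5 kg.
Tool frame: the origin (TCP) lies at the very end of the fingers, on their centre line; the grasp point (between the pads) lies 19 mm behind it; z points along the fingers, y is the direction in which the jaws open and shut (so a half turn about z gives the same grasp; the last joint's range is limited). The gripper opens to 85 mm and grips with 20 to 120 N. Pads are 22 mm wide; open, the fingers measure 114 mm over their backs; the gripper's body (76 mm by 85 mm) begins 54 mm behind the grasp point. The pads swing forward as they close: fully open they stand 13 mm farther back than shut.
Start: joints at [-1.27, 0.091, 1.231, -0, 1.82, -0.057], TCP at [0.21, -0.562, 0.231] pointing down, gripper open.
Joint ranges: [-2.87, 2.87], [-0.86, 2.18], [0.17, 2.46], [-1.51, 4.65], [0.06, 2.69], [-2.65, 2.65]. Speed limits (rad/s): [2.57, 2.57, 3.01, 3.14, 3.14, 3.14].

## Interface

Orientations are given as a unit quaternion [w, x, y, z].
In Python, from workcell import env gives the robot as it stands. The module is installed in compiled form; this text tells all that it offers.
- The arm moves only by the tool carry_out, never from a script. Its argument "commands" is a list of rows, each a list of 3 entries, a list of its own where there are three numbers: the shift along the tool's x, y, z in cm, then the turn about the tool's z in rad, then the closure, from 0 (fully open) to 1 (shut). A call has 1 to 20 rows; each row shifts and turns the commanded pose from where the row before left it, along the tool's axes as they then stand; what a row does not reach is not made up. A row lasts 1/10 s, in which the tool goes at most 50 mm and 8.59 degrees, less where a joint would pass 70% of its speed; a pose out of reach is approached as far as the arm can. A call is refused whole if a number of a shift passes 5 or a number of a turn 0.15, either way. A call with a gripper value outside its range is refused whole. The fingers move at their own pace and stop on an object; "force" is the grip in N (left out, the last holds). Time passes only in rows, so rows that do not move let the fingers close. It gives the time, the measured TCP pose, the force and the opening at its end, in the units of the state.
- env.observe(): the state, without advancing time (a new reading comes with each control period).
- env.snapshot(name): name is "scene" or "top" or "wrist"; returns (picture, depth): 400x640x3 uint8, red, green, blue; 400x640 float32, m along the optical axis (not along the pixel's ray), 0 where there is no reading.
- env.camera_info(name): a dict with "camera_matrix" (3x3 intrinsics, pixels), "R" (3x3) and "t" (3): a world point X has camera coordinates R X + t; the wrist camera has in their place "T_tool_cam" (4x4, takes a point from camera to tool coordinates, whose origin is the TCP and whose axes are the flange's). Camera axes: x right, y down, z forward; pixel columns grow to the right and rows downward; lengths in m; the calibration is good to about 2 mm. A picture is of the moment at which its call begins: read the wrist's pose just before it. camera_info takes no time and is no camera call.
- env.hand_in(): hands the job in, once; it reports no verdict.
The state is a dict: "time_s": time; "joint_positions": joint angles; "qd": joint speeds; "effort": joint torques, N m; "tcp_pos": TCP position; "eef_rot": TCP orientation; "force": force on the tool from outside, world axes, zero at the start; "wrist_torque": the same for the moment, N m; "width": finger opening in m.
Only numpy, scipy, OpenCV 4.12 (cv2) and the standard library are available. Lean on these libraries where they do the work, as an engineer would, in place of code of your own. Each camera call takes 0.05 s, during which the arm holds its last target. There are 200 camera calls.

## Task

The flask rest, the telescoping stand with the flat round cork plate on top, is no longer needed under the glassware: press it down from above until it is collapsed fully home, the thin innermost tube going fully into the middle tube first, and only then the middle tube into the outer one. Leave the other stand, the one with the forked top, drawn out as it is.

Things in the scene. Friction and masses are not known exactly. Their poses are not given: they have to be found in the camera images.
- rest_top (a point): Centre of the upper face of the flask rest's flat round cork plate (58 mm across, 14 mm thick), the face to press. It tops an upright stand of three telescoping tubes, bolted to the bench on a round grey foot 110 mm across, to the left or the right. Height of this point above the bench = 134 mm (all collapsed) + inner_tube + middle_tube; 224 to 294 mm at the start. Tubes slide vertically.
- inner_tube (a joint): How far the thin innermost tube (steel, 18 mm diameter, carries the cork plate) is drawn out of the middle tube, m: 0 = fully home, the plate resting on the middle tube's black collar; 0.040 to 0.080 at the start, at most 0.085. Slides down under a press of about 3 N and stays where it is left.
- middle_tube (a joint): How far the middle tube (steel, 27 mm diameter, black collar 36 mm wide and 10 mm high) is drawn out of the aluminium outer tube (36 mm, top 110 mm above the bench), m: 0 = fully home; 0.050 to 0.080 at the start. Stiffer: needs about 8 to 9 N, stays where left. So pressing the plate sends the inner tube in first; once that is home the middle one follows under the same press.
- fork_top (a point): Crotch of the V-shaped steel fork on top of the other telescoping stand, a bystander to leave alone: same foot, tubes and collars, but a two-pronged fork 73 mm wide in place of the plate, rising another 39 mm above this point. The point is 214 to 274 mm above the bench and at least 200 mm to the side of the flask rest.
Mind the look-alikes: they are no part of the job. What is shaped like the part that bears rest_top but orange or red is not meant.

How it is judged:
By the outcome, as a careful person would: the job done as asked, in the order asked, and still so for the second after the job is handed in, with the robot touching nothing.
It also fails if it takes over 40 s, if anything falls off the work surface, if the arm or the gripper's body presses on something with over 40 N, if the wrist force passes 120 N, or if a joint passes its speed limit or range.

## Working session

There is one attempt and no reset: what is moved stays moved. The work goes in short steps, Python scripts to look and compute and a tool call to move; the robot and the scene stay as the last step left them, time stands still between calls to the robot, and variables do not carry over. Pictures are saved under pics/ and viewed, about 8 in all and at most 12, crops included, and the job is handed in when it is done.

Besides the shell and the picture viewer there is one more tool, called after "Emit:" by a JSON object that holds its "method" and its "body", one argument or row to a line. carry_out: Moves the arm, as the interface text tells. Its arguments: {"type":"object","properties":{"commands":{"type":"array","items":{"type":"array"}},"force":{"type":"number"}},"required":["commands"]}

```bash
mkdir -p pics; cat > h.py <<'E'
import numpy as np, cv2
from workcell import env
def snap(n,f):
    p,d=env.snapshot(n); cv2.imwrite('pics/'+f,p[:,:,::-1]); np.save('pics/'+f+'.npy',d); return p,d
def world(n,d):
    c=env.camera_info(n);K=c['camera_matrix'];v,u=np.mgrid[:400,:640]
    P=np.stack([(u-K[0][2])/K[0][0]*d,(v-K[1][2])/K[1][1]*d,d],-1)
    return (P-np.array(c['t']))@np.array(c['R'])
E
python3 - <<'E'
from h import *
o=env.observe();print({k:np.round(v,3) for k,v in o.items()})
a,_=snap('scene','s1.png');b,_=snap('top','t1.png')
E
```

```text
{'time_s': np.float64(0.0), 'joint_positions': array([-1.27 ,  0.092,  1.232,  0.   ,  1.82 , -0.057]), 'qd': array([-0.001,  0.   ,  0.   , -0.001, -0.   ,  0.   ]), 'effort': array([ 0.0000e+00, -4.5874e+01, -4.1802e+01, -0.0000e+00,  1.2000e-02,
       -0.0000e+00]), 'tcp_pos': array([ 0.21 , -0.562,  0.23 ]), 'eef_rot': array([-0.001,  0.984,  0.178, -0.   ]), 'force': array([-1.151,  0.586, -0.155]), 'wrist_torque': array([-0.021,  0.042,  0.02 ]), 'width': np.float64(0.085)}
```

View pics/s1.png

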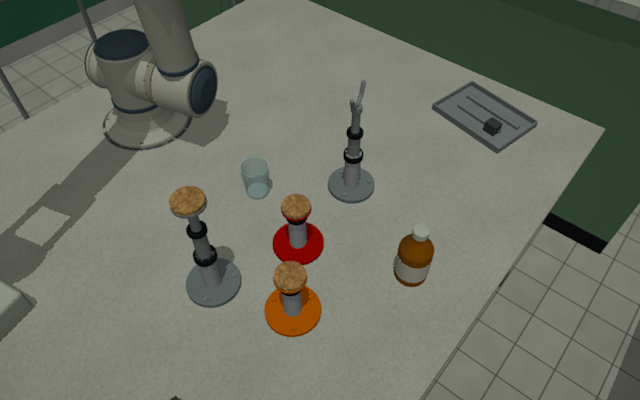

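View pics/t1.png

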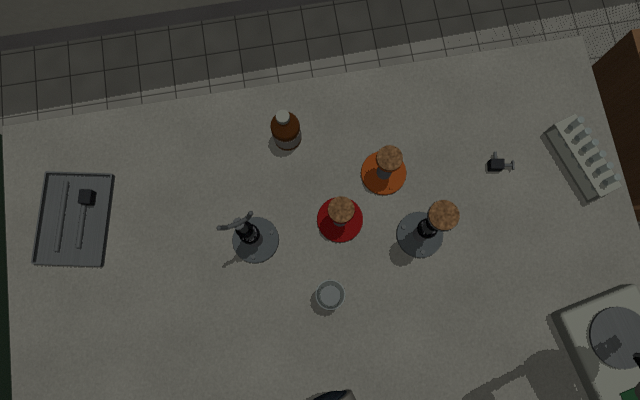

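The flask rest is the cork plate on the grey foot: (188,201) in scene and (443,215) in top. The red- and orange-footed look-alikes are at (341,209) and (389,158) in top, and the fork stand is at (250,235). Next I'll measure the plate from depth and from the two views.

```bash
cat >> h.py <<'E'
def cork(n,f,c,r=26):
    im=cv2.imread('pics/'+f);d=np.load('pics/'+f+'.npy');W=world(n,d)
    H=cv2.cvtColor(im,cv2.COLOR_BGR2HSV)
    m=((H[...,0]<22)&(H[...,1]>75)&(H[...,2]>50)&(d>0)).astype(np.uint8)
    v,u=np.mgrid[:400,:640];m&=(np.hypot(u-c[0],v-c[1])<r).astype(np.uint8)
    p=W[m>0];zt=np.percentile(p[:,2],80);q=p[abs(p[:,2]-zt)<.006]
    (cc,rad)=cv2.minEnclosingCircle(q[:,:2].astype(np.float32).reshape(-1,1,2))
    print(n,len(q),'median',q.mean(0).round(4),'circle',np.round(cc,4),round(rad,4)); return W
E
python3 - <<'E'
from h import *
W=cork('top','t1.png',(443,215)); V=cork('scene','s1.png',(188,201))
for n,W,pts in(('top',W,[(341,209),(389,158),(420,245),(285,120),(330,295),(235,220),(250,235),(283,117)]),('scene',V,[(296,205),(291,273),(197,229),(204,254),(215,290),(355,131),(420,232),(255,165)])):
    for u,v in pts: print(n,(u,v),W[v,u].round(3))
E
```

```text
top 724 median [ 0.5074 -0.2266  0.2643] circle [ 0.508  -0.2268] 0.0291
scene 820 median [ 0.5089 -0.2276  0.2636] circle [ 0.5072 -0.2279] 0.0298
top (341, 209) [ 0.575 -0.047  0.13 ]
top (389, 158) [ 0.669 -0.17   0.134]
top (420, 245) [ 0.483 -0.224  0.005]
top (285, 120) [0.787 0.041 0.15 ]
top (330, 295) [0.403 0.005 0.004]
top (235, 220) [0.566 0.163 0.241]
top (250, 235) [0.545 0.148 0.169]
top (283, 117) [0.795 0.044 0.149]
scene (296, 205) [ 0.575 -0.046  0.132]
scene (291, 273) [ 0.669 -0.165  0.13 ]
scene (197, 229) [ 0.515 -0.229  0.192]
scene (204, 254) [ 0.518 -0.233  0.122]
scene (215, 290) [ 0.528 -0.239  0.012]
scene (355, 131) [0.563 0.154 0.177]
scene (420, 232) [0.799 0.041 0.148]
scene (255, 165) [0.379 0.029 0.052]
```

Both views agree: plate centre is (0.5075, -0.227), z 0.264, radius 29 mm, so 130 mm of travel in total. I'll rise, shut the fingers and move above it.

Emit:
{"method": "carry_out", "body": {
  "commands": [
    [[0,0,-2],0,1],
    [[0,0,-2],0,1],
    [[0,0,-2],0,1],
    [[0,0,-2],0,1],
    [[0,0,0],0,1]
  ]
}}

```text
time_s: 0.6
tcp_pos: [0.2103, -0.5625, 0.3143]
eef_rot: [0.002, 0.984, 0.178, 0.0]
force: [-0.0, 0.3, 0.4]
width: 0.0124
```

Emit:
{"method": "carry_out", "body": {
  "commands": [
    [[2.2,-1.16,0],0,1],
    [[2.2,-1.16,0],0,1],
    [[2.2,-1.16,0],0,1],
    [[2.2,-1.16,0],0,1],
    [[2.2,-1.16,0],0,1],
    [[2.2,-1.16,0],0,1],
    [[2.2,-1.16,0],0,1],
    [[2.2,-1.16,0],0,1],
    [[2.2,-1.16,0],0,1],
    [[2.2,-1.16,0],0,1],
    [[2.2,-1.16,0],0,1],
    [[2.2,-1.16,0],0,1],
    [[2.2,-1.16,0],0,1],
    [[2.2,-1.16,0],0,1],
    [[2.2,-1.16,0],0,1],
    [[2.2,-1.16,0],0,1],
    [[2.2,-1.16,0],0,1],
    [[2.2,-1.16,0],0,1],
    [[0,0,0],0,1],
    [[0,0,0],0,1]
  ]
}}

```text
time_s: 2.6
tcp_pos: [0.5078, -0.2275, 0.3097]
eef_rot: [-0.001, 0.984, 0.178, -0.001]
force: [0.2, -0.2, 0.0]
width: 0.0001
```

```bash
cat >> h.py <<'E'
def delta(x,y,z):
    from scipy.spatial.transform import Rotation as R
    o=env.observe();w=o['eef_rot'];M=R.from_quat([*w[1:],w[0]]).as_matrix()
    print(round(o['time_s'],2),'tcp',np.round(o['tcp_pos'],4),'F',np.round(o['force'],2),'w',o['width'].round(4),'toolz',M[:,2].round(4),'shift cm',(100*M.T@(np.array([x,y,z])-o['tcp_pos'])).round(2))
E
python3 - <<'E'
from h import *
delta(.5077,-.2272,.264)
p,d=snap('scene','s2.png');cv2.imwrite('pics/s2c.png',cv2.resize(p[130:320,100:340,::-1],None,fx=3,fy=3))
E
```

```text
Traceback (most recent call last):
  File "h.py", line 20, in delta
    print(round(o['time_s'],2),'tcp',np.round(o['tcp_pos'],4),'F',np.round(o['force'],2),'w',o['width'].round(4),'toolz',M[:,2].round(4),'shift cm',(100*M.T@(np.array([x,y,z])-o['tcp_pos'])).round(2))
                                                                                             ^^^^^^^^^^^^^^^^
AttributeError: 'float' object has no attribute 'round'
```

The tool is within 1 mm of the plate centre, 46 mm above it. I'll lower it to just short of contact, then press slowly.

Emit:
{"method": "carry_out", "body": {
  "commands": [
    [[0,0,1],0,1],
    [[0,0,1],0,1],
    [[0,0,1],0,1],
    [[0,0,0.5],0,1],
    [[0,0,0.3],0,1],
    [[0,0,0.3],0,1],
    [[0,0,0.3],0,1],
    [[0,0,0.3],0,1],
    [[0,0,0.3],0,1],
    [[0,0,0.3],0,1],
    [[0,0,0.3],0,1]
  ]
}}

```text
time_s: 3.7
tcp_pos: [0.508, -0.2278, 0.2556]
eef_rot: [0.0, 0.984, 0.178, 0.0]
force: [-0.9, 0.5, 2.8]
width: 0.0001
```

```bash
sed -i "s/o\['width'\].round(4)/round(o['width'],4)/" h.py
python3 - <<'E'
from h import *
delta(.5077,-.2272,.264)
p,d=snap('scene','s2.png');cv2.imwrite('pics/s2c.png',cv2.resize(p[130:320,100:340,::-1],None,fx=3,fy=3))
E
```

```text
3.7 tcp [ 0.508  -0.2278  0.2556] F [-0.87  0.48  2.78] w 0.0001 toolz [ 8.e-04 -4.e-04 -1.e+00] shift cm [-0.01 -0.07 -0.84]
```

View pics/s2c.png

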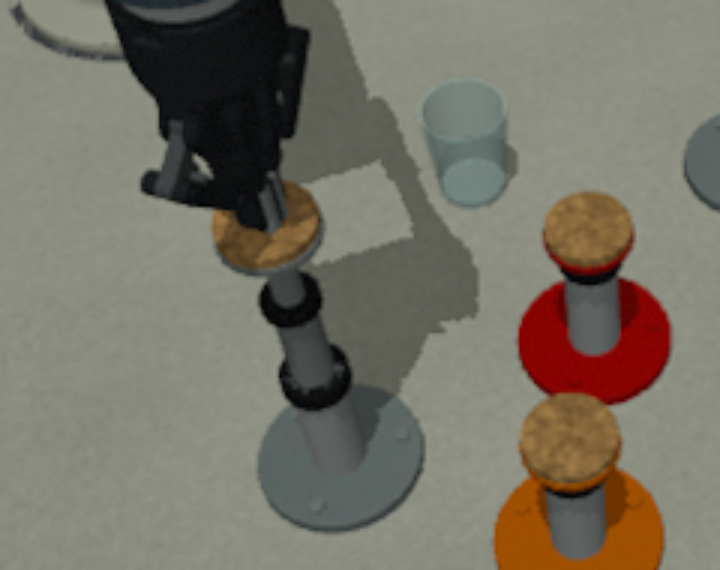

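The crop shows the shut fingertips at the middle of the plate, around (265,215), with both tubes still drawn out. The 2.8 N reading fits the inner tube sliding. I'll keep pressing.

Emit:
{"method": "carry_out", "body": {
  "commands": [
    [[0,0,0.3],0,1],
    [[0,0,0.3],0,1],
    [[0,0,0.3],0,1],
    [[0,0,0.3],0,1],
    [[0,0,0.3],0,1],
    [[0,0,0.3],0,1],
    [[0,0,0.3],0,1],
    [[0,0,0.3],0,1],
    [[0,0,0.3],0,1],
    [[0,0,0.3],0,1],
    [[0,0,0.3],0,1],
    [[0,0,0.3],0,1]
  ]
}}

```text
time_s: 4.95
tcp_pos: [0.508, -0.2278, 0.219]
eef_rot: [0.0, 0.984, 0.178, 0.0]
force: [1.1, -0.7, 4.0]
width: -0.0001
```

Emit:
{"method": "carry_out", "body": {
  "commands": [
    [[0,0,0.3],0,1],
    [[0,0,0.3],0,1],
    [[0,0,0.3],0,1],
    [[0,0,0.3],0,1],
    [[0,0,0.3],0,1],
    [[0,0,0.3],0,1],
    [[0,0,0.3],0,1],
    [[0,0,0.3],0,1]
  ]
}}

```text
time_s: 5.75
tcp_pos: [0.508, -0.2278, 0.1965]
eef_rot: [0.0, 0.984, 0.178, 0.001]
force: [0.9, -0.3, 8.7]
width: -0.0
```

```bash
python3 - <<'E'
from h import *
delta(.5077,-.2272,.134)
p,d=snap('scene','s3.png');cv2.imwrite('pics/s3c.png',cv2.resize(p[130:320,100:340,::-1],None,fx=3,fy=3))
E
```

```text
5.75 tcp [ 0.508  -0.2278  0.1965] F [ 0.88 -0.34  8.68] w -0.0 toolz [ 1.3e-03 -7.0e-04 -1.0e+00] shift cm [-0.02 -0.07  6.25]
```

View pics/s3c.png

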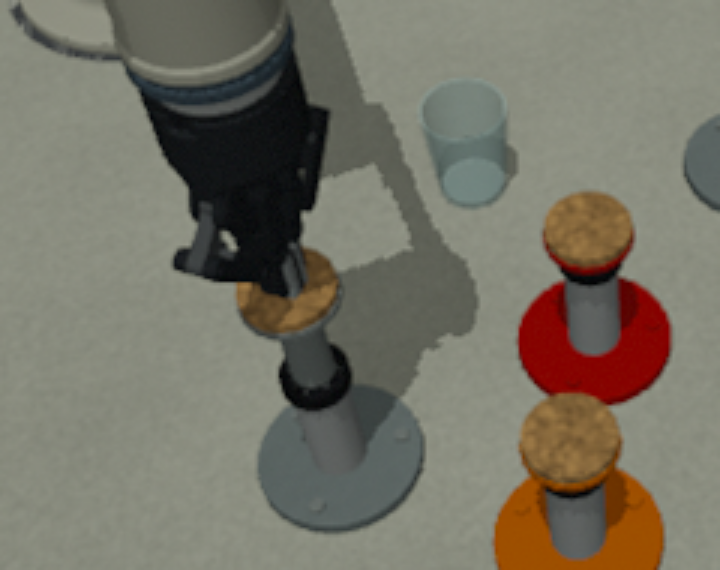

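The plate at (290,290) now sits on the middle collar, so the inner tube is home. At 8.7 N the middle tube is sliding, with 62 mm left. I'll slow down near the bottom.

Emit:
{"method": "carry_out", "body": {
  "commands": [
    [[0,0,0.3],0,1],
    [[0,0,0.3],0,1],
    [[0,0,0.3],0,1],
    [[0,0,0.3],0,1],
    [[0,0,0.3],0,1],
    [[0,0,0.3],0,1],
    [[0,0,0.3],0,1],
    [[0,0,0.3],0,1],
    [[0,0,0.3],0,1],
    [[0,0,0.3],0,1],
    [[0,0,0.3],0,1],
    [[0,0,0.3],0,1],
    [[0,0,0.3],0,1],
    [[0,0,0.3],0,1],
    [[0,0,0.3],0,1],
    [[0,0,0.3],0,1],
    [[0,0,0.3],0,1],
    [[0,0,0.3],0,1]
  ]
}}

```text
time_s: 7.6
tcp_pos: [0.508, -0.2278, 0.1425]
eef_rot: [0.0, 0.984, 0.178, 0.001]
force: [0.0, 0.1, 8.0]
width: 0.0001
```

Emit:
{"method": "carry_out", "body": {
  "commands": [
    [[0,0,0.15],0,1],
    [[0,0,0.15],0,1],
    [[0,0,0.15],0,1],
    [[0,0,0.1],0,1],
    [[0,0,0.1],0,1],
    [[0,0,0.1],0,1]
  ]
}}

```text
time_s: 8.2
tcp_pos: [0.5081, -0.2278, 0.1351]
eef_rot: [0.0, 0.984, 0.178, 0.001]
force: [0.5, -0.0, 8.5]
width: 0.0
```

Close to the stop now, so I'll go in 0.5 mm rows until the force rises.

Emit:
{"method": "carry_out", "body": {
  "commands": [
    [[0,0,0.05],0,1],
    [[0,0,0.05],0,1],
    [[0,0,0.05],0,1]
  ]
}}

```text
time_s: 8.5
tcp_pos: [0.5081, -0.2278, 0.1339]
eef_rot: [0.0, 0.984, 0.178, 0.001]
force: [-1.8, 0.7, 11.1]
width: 0.0
```

Emit:
{"method": "carry_out", "body": {
  "commands": [
    [[0,0,0.05],0,1],
    [[0,0,0],0,1]
  ]
}}

```text
time_s: 8.7
tcp_pos: [0.5081, -0.2278, 0.1339]
eef_rot: [0.001, 0.984, 0.178, 0.001]
force: [-1.4, 1.4, 11.2]
width: -0.0002
```

Emit:
{"method": "carry_out", "body": {
  "commands": [
    [[0,0,0.05],0,1],
    [[0,0,0.05],0,1],
    [[0,0,0],0,1]
  ]
}}

```text
time_s: 9.0
tcp_pos: [0.5081, -0.2279, 0.1339]
eef_rot: [0.001, 0.984, 0.178, 0.001]
force: [-3.4, 2.2, 14.3]
width: -0.0003
```

The height stays at 0.1339 while the force climbs to 14 N, which is a hard stop at the expected 134 mm. I'll lift straight off and check.

Emit:
{"method": "carry_out", "body": {
  "commands": [
    [[0,0,-0.3],0,1],
    [[0,0,-0.5],0,1],
    [[0,0,-1],0,1],
    [[0,0,-2],0,1],
    [[0,0,-2],0,1],
    [[0,0,-2],0,1],
    [[0,0,-2],0,1],
    [[0,0,-2],0,1],
    [[0,0,-2],0,1],
    [[-2,0,-1],0,1],
    [[-2,0,0],0,1],
    [[-2,0,0],0,1],
    [[0,0,0],0,1]
  ]
}}

```text
time_s: 10.3
tcp_pos: [0.4503, -0.2494, 0.2796]
eef_rot: [0.0, 0.984, 0.177, -0.0]
force: [1.6, 1.1, 0.4]
width: 0.0003
```

```bash
python3 - <<'E'
from h import *
delta(.5077,-.2272,.134)
p,d=snap('scene','s4.png');snap('top','t4.png')
W=world('scene',d);i=(abs(W[...,:2]-[.51,-.23]).max(-1)<.035)&(W[...,2]<.18)
v,u=np.where(i);print('px',u.mean(),v.mean(),'z98',np.percentile(W[i][:,2],[90,98,100]))
q=W[i&(W[...,2]>.128)];print(len(q),q.mean(0))
w0=world('scene',np.load('pics/s1.png.npy'));m=lambda W:W[(abs(W[...,:2]-[.566,.155]).max(-1)<.06)&(W[...,2]>.1)]
print('fork',[(len(m(a)),m(a).mean(0).round(4),m(a)[:,2].max().round(4)) for a in(w0,W)])
E
```

```text
10.3 tcp [ 0.4503 -0.2494  0.2796] F [1.64 1.11 0.37] w 0.0003 toolz [-1.e-04 -6.e-04 -1.e+00] shift cm [ 6.16 -0.09 14.55]
px 208.1813186813187 267.44505494505495 z98 [0.13296268 0.13430587 0.13635201]
687 [ 0.5083341  -0.22653782  0.13218566]
fork [(913, array([0.5626, 0.155 , 0.1788]), np.float64(0.2783)), (913, array([0.5626, 0.155 , 0.1794]), np.float64(0.2803))]
```

View pics/s4.png

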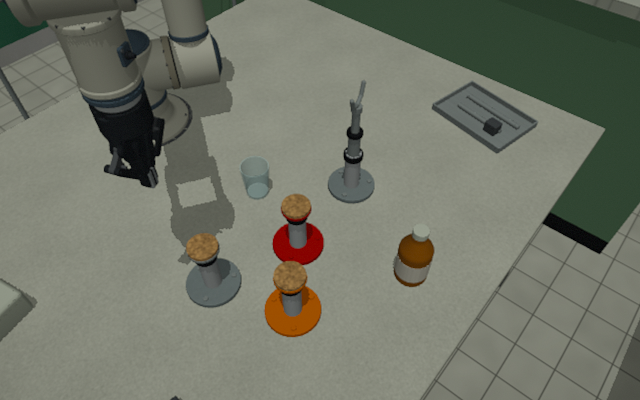

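The flask rest at (203,248) is fully collapsed, with its plate at the same height as the collapsed look-alikes. The fork at (355,100) has not moved and the gripper is clear of everything, so I'll hand in.

```bash
python3 -c "
from workcell import env
print(env.hand_in())"
```

```text
the job is handed in; nothing more can be done
None
```

The flask rest is collapsed fully home, and I handed the job in at about 10 s of the 40 s allowed. I pressed the centre of its cork plate straight down with the shut fingers. The inner tube slid in first at about 3–4 N; a picture then showed the plate on the middle collar. The middle tube followed at about 8–9 N.

- **Hard stop:** the fingertip stayed at 133.9 mm (134 mm expected) while the force rose to about 14 N, the highest reading I took.
- **After lifting off:** the camera put the plate's upper face at about 132–134 mm, level with the two collapsed look-alikes and within the 2 mm calibration.
- **Rest of the scene:** the fork stand measured the same as before to within 2 mm, and nothing else looked moved. The gripper was clear of everything, and no check failed or disagreed.

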